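Shut and latch the tilt-out bin

ROBOT

A 6-joint arm with a two-finger parallel gripper is mounted at the origin on the work surface. World frame = base frame: x ahead of the robot, y to its left, z up, the work surface at z = 0. Lengths are in mm, angles in degrees, forces in N, time in s.
With the tool pointing down it reaches from about 300 to 850 mm from the base axis. Payload 4.2 kg.
Tool frame: the origin (TCP) lies at the very end of the fingers, on their centre line; the grasp point (between the pads) lies env.grip_point_offset behind it (env.grip_point_offset is the distance from the TCP to the grasp point, in mm); z points along the fingers, y is the direction in which the jaws open and shut (so a half turn about z gives the same grasp; the last joint's range is limited). The gripper opens to 91 mm and grips with 3 to 60 N. Pads are 32 mm wide; open, the fingers measure 118 mm over their backs; the gripper's body (76 mm by 178 mm) begins 60 mm behind the grasp point.
Start: joints at [71.849, 18.312, 89.639, -0, 72.044, -1.146], TCP at [168.168, 549.875, 213.976] pointing down, gripper open.
Joint ranges: [-177.97, 177.97], [-48.28, 115.42], [12.27, 149.76], [-77.06, 257.06], [2.81, 150.46], [-146.56, 146.56]. Speed limits (degrees/s): [147.25, 147.25, 180, 180, 180, 180].

INTERFACE

Orientations are given as [roll, pitch, yaw] about the fixed x, y, z axes, in that order (R = Rz(yaw) Ry(pitch) Rx(roll)).
In Python, from workcell import env, grab_frame, camera_params gives the robot as it stands. The module is installed in compiled form; this text tells all that it offers.
- The arm moves only by the shell command python3 -m creep 'ROWS' [OPENING] [FORCE]. ROWS is a JSON object of lists of equal length, an entry for each row: "offset": the shift along the tool's x, y, z in m, a list of three; "rotation": the turn, a rotation vector about the tool's x, y, z in degrees, a list of three. A call has 1 to 5 rows; each row shifts and turns the commanded pose from where the row before left it, along the tool's axes as they then stand; what a row does not reach is not made up. A row lasts 1/8 s, in which the tool goes at most 62.5 mm and 10.7 degrees, less where a joint would pass 70% of its speed; a pose out of reach is approached as far as the arm can. A call is refused whole if a number of a shift passes 0.0625 or a number of a turn 10.7, either way. A call with a gripper value outside its range is refused whole. OPENING is the closure, from 0 (fully open) to 1 (shut), set as the call begins (- or left out, the last holds). The fingers move at their own pace and stop on an object; FORCE is the grip in N (left out, the last holds). Time passes only in rows, so rows that do not move let the fingers close. It gives the time, the measured TCP pose, the force and the opening at its end, in the units of the state.
- env.state(): the state, without advancing time (a new reading comes with each control period).
- grab_frame(name): name is "side" or "top" or "wrist"; returns the picture (480x640x3 uint8, red, green, blue); there is no depth.
- camera_params(name): a dict with "mtx" (3x3 intrinsics, pixels), "R" (3x3) and "t" (3): a world point X has camera coordinates R X + t. Camera axes: x right, y down, z forward; pixel columns grow to the right and rows downward; lengths in mm; the calibration is good to about 2 mm. The wrist camera is an equidistant fisheye: a pixel r from the principal point sees the ray r / f radians off the axis. A picture is of the moment at which its call begins: read the wrist's pose just before it. camera_params takes no time and is no camera call; for the wrist camera it gives the pose at the moment of the call.
- env.job_done(): hands the job in, once; it reports no verdict.
The state is a dict: "time_s": time; "qpos": joint angles; "qvel": joint speeds; "effort": joint torques, N m; "ee_pos": TCP position; "ee_rot": TCP orientation; "force": force on the tool from outside, world axes, zero at the start; "torque": the same for the moment, N m; "gripper_width": finger opening in mm.
Only numpy, scipy, OpenCV 4.12 (cv2) and the standard library are available. Lean on these libraries where they do the work, as an engineer would, in place of code of your own. Each camera call takes 0.05 s, during which the arm holds its last target.

TASK

Push the tilted-out clear bin fully shut against the shelf unit with your fingertips, and only then flip the steel latch lever on the shelf edge above it forward past its centre, so that it snaps down over the bin. Push gently, take hold of nothing, and leave everything else on the shelf and desk where it is. Finish with the hand clear, the bin shut and the lever snapped home.

Things in the scene. Friction and masses are not known exactly. Their poses are not given: they have to be found in the camera images.
- unit: blue MDF shelf unit fixed on the desk, 180 mm deep, 560 mm wide, its flat top 160 mm above the desk. Origin on the desk below the middle of its front face; its x points into the unit (away from the front face, away from the robot), y along the shelf to the left, z up. The bin hangs in the middle of the front face and the latch sits above it on the front edge of the shelf top
- bin (a joint): tilt of the clear plastic bin, rad: 0 is shut against the unit's front face, larger is tilted further out towards the robot (starts 0.3 to 0.55, limit 0.6). A stiff hinge: it stays where it is left and takes about 2 to 6 N to push at mid-height or above
- bin_rim (a point): middle of the top edge of the bin's outer front wall. The bin is an open-topped box 65 mm deep (unit x), 170 mm wide (unit y), 118 mm high with 3 mm walls; shut, this point lies 66 mm in front of the unit's front face and 154 mm above the desk
- bin_hinge (a point): middle of the bin's hinge line, which runs along unit y at the bin's lower rear edge, on the unit's front face 36 mm above the desk
- latch (a joint): swing of the steel latch lever, rad. 0: open, at rest leaning back over the shelf, 40 degrees beyond upright. 2.1: latched, at rest pointing forward over the bin, 10 degrees above level, its nose hooked inside the bin's rear wall (only if the bin is shut). A spring drives it from half swing (1.05, 20 degrees forward of upright) to the nearer rest; about 3 to 6 N at the tip moves it
- latch_pivot (a point): middle of the latch's pivot line, which runs along unit y, 10 mm behind the unit's front face and 14 mm above the shelf top
- latch_tip (a point): middle of the free end of the latch lever, 69 mm from the pivot. The lever is a flat steel bar 22 mm wide (30 mm at the end, along unit y) and 8 mm thick; the dark nose, 30 mm long, stands out from its bin side near the pivot. Open, this point is 53 mm above the pivot and 44 mm behind it
- ball_center (a point): centre of the red ball, 66 mm across, sitting loose in the cup on the shelf
- cup: stainless steel ball cup, 64 mm across, 26 mm high, screwed down near one end of the shelf; origin at its underside
- jar: clear plastic jar with a white cap, 56 mm across, 70 mm high, standing near the other end of the shelf; origin at the centre of its underside
- bail1: pale turned wooden bail, 109 mm long along its x, 15 mm thick, lying on the shelf; origin at the centre of its underside
- bail2: pale turned wooden bail, 109 mm long along its x, 15 mm thick, lying on the shelf; origin at the centre of its underside
- bail3: pale turned wooden bail, 109 mm long along its x, 15 mm thick, lying on the shelf; origin at the centre of its underside
- key: grey plastic T-shaped spike key lying on the shelf, 72 mm long along its x, 46 mm wide at the crossbar, 9 mm thick; origin under its middle
- flask: metal drinking flask, 64 mm across, 170 mm high, standing on the desk; origin at the centre of its underside
- mug: white handleless cup, 76 mm across, 85 mm high, standing on the desk; origin at the centre of its underside

How it is judged (in metres and radians):
On the way, in this order (a step that is already met when the one before it is completed fails the run):
1. the bin is pushed shut while the latch is still open (value of joint bin below 0.06 rad and value of joint latch below 0.7 rad), for 0.2 s.
2. the latch lever has snapped to its latched rest with the bin shut (value of joint latch above 1.9 rad and value of joint bin below 0.06 rad), for 0.2 s.
At the end, for the whole second after the job is handed in: The bin is shut (within 0.06 rad, about 7 mm at its rim), the latch lever is at its latched rest (above 1.9 of 2.1 rad), both still, and none of the other things is more than 25 mm from where it was (all of step 2 and velocity of joint latch between -0.1 and 0.1 rad/s and velocity of joint bin below 0.1 rad/s and distance of each of ball_center, jar, bail1, bail2, bail3, key, flask, mug from where it was at the start of the episode below 0.025 m); the robot touches nothing.
It fails at once if a thing on the shelf or desk was moved by more than 25 mm, lifted or carried (distance of any of ball_center, jar, bail1, bail2, bail3, key, flask, mug from where it was at the start of the episode above 0.025 m).
It fails at once if the lever was gripped or shoved hard (over 35 N) (contact force between the fingers and latch above 35 N).
It fails at once if the bin was gripped or shoved hard (over 35 N) (contact force between the fingers and bin above 35 N).
It also fails if it takes over 45 s, if anything falls off the work surface, if the arm or the gripper's body presses on something with over 40 N, if the wrist force passes 120 N, or if a joint passes its speed limit or range.

## Working session

There is one attempt and no reset: what is moved stays moved. The work goes in short steps, Python scripts to look and compute and a shell command to move; the robot and the scene stay as the last step left them, time stands still between calls to the robot, and variables do not carry over. Pictures are saved under pics/ and viewed, and the job is handed in when it is done.

```bash
mkdir -p pics; python3 - <<'E'
from workcell import env, grab_frame, camera_params
import cv2
s=env.state();print(s)
for n in ["side","top","wrist"]:
    p=camera_params(n);print(n,p)
    cv2.imwrite(f"pics/{n}0.png",grab_frame(n)[:,:,::-1])
E
```

```text
{'time_s': 0.0, 'qpos': array([ 7.18495987e+01,  1.83502352e+01,  8.97064554e+01, -1.84274246e-05,
        7.20423318e+01, -1.14574564e+00]), 'qvel': array([ 0.01695747,  0.02435889,  0.06633131, -0.10523009,  0.07965487,
       -0.0586291 ]), 'effort': array([ 4.73903549e-05, -4.12448001e+01, -2.31974941e+01,  7.26208510e-02,
        4.54417686e-02, -1.21231406e-04]), 'ee_pos': array([168.00042794, 549.38726533, 213.13402891]), 'ee_rot': array([-1.79900997e+02, -1.96250349e-03,  1.62995348e+02]), 'force': array([-0.78554908, -0.22542386, -0.47975261]), 'torque': array([ 0.01526467, -0.00677667,  0.00990469]), 'gripper_width': 91.44236928874795}
side {'mtx': array([[493.86821328,   0.        , 317.11295376],
       [  0.        , 493.86821328, 234.81381599],
       [  0.        ,   0.        ,   1.        ]]), 'R': array([[ 0.98557279, -0.16859388, -0.01491224],
       [-0.12982553, -0.69652008, -0.70569477],
       [ 0.10858915,  0.69744955, -0.70835903]]), 't': array([-549.80868803,  217.63319424, 1024.03054511])}
top {'mtx': array([[508.13976605,   0.        , 308.88928609],
       [  0.        , 508.13976605, 243.83622903],
       [  0.        ,   0.        ,   1.        ]]), 'R': array([[ 0.0293025 , -0.999022  , -0.03311213],
       [-0.98453423, -0.02312168, -0.17365984],
       [ 0.17272439,  0.03768869, -0.98424888]]), 't': array([ 41.75166212, 576.92712301, 964.79493661])}
wrist {'mtx': array([[371.64829954,   0.        , 321.87543892],
       [  0.        , 371.64829954, 242.25418091],
       [  0.        ,   0.        ,   1.        ]]), 'R': array([[ 0.29324004,  0.95603564, -0.00247508],
       [ 0.91669536, -0.28043647,  0.2846489 ],
       [ 0.27144039, -0.08573935, -0.95862864]]), 't': array([-574.85304168,  -31.55113147,  392.85205423])}
```

View pics/side0.png

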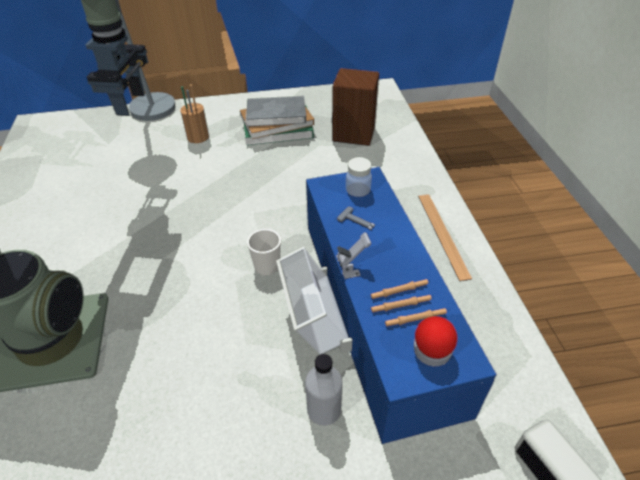

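View pics/top0.png

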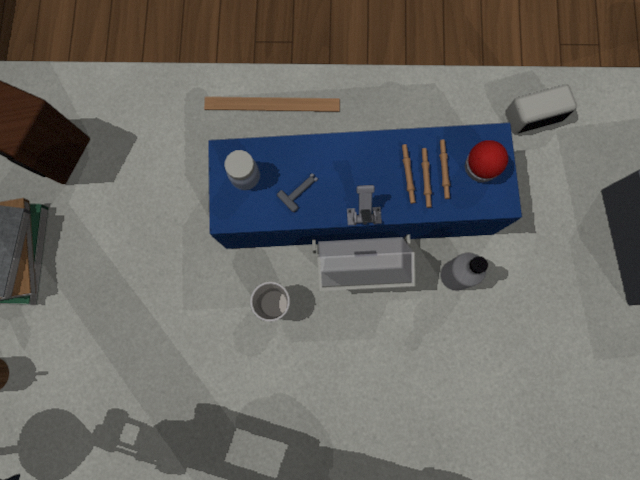

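View pics/wrist0.png

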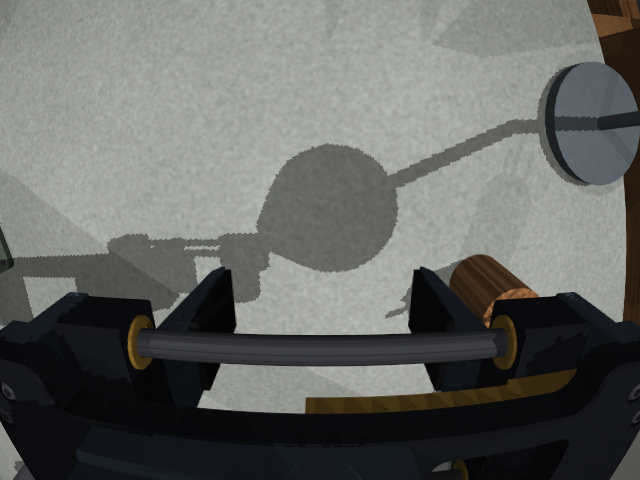

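```bash
python3 - <<'E'
import cv2
a=cv2.imread("pics/top0.png")[110:330,195:535];b=cv2.imread("pics/side0.png")[150:450,220:520]
cv2.imwrite("pics/topz.png",cv2.resize(a,None,fx=2.35,fy=2.35,interpolation=3))
cv2.imwrite("pics/sidez.png",cv2.resize(b,None,fx=2,fy=2,interpolation=3))
E
cat > h.py <<'E'
import numpy as np
from workcell import env, grab_frame, camera_params
def onz(n,u,v,z):
    p=camera_params(n);R,t,K=p["R"],p["t"],p["mtx"]
    c=-R.T@t;d=R.T@np.linalg.inv(K)@np.array([u,v,1.]);return c+d*(z-c[2])/d[2]
def proj(n,X):
    p=camera_params(n);c=p["R"]@np.asarray(X,float)+p["t"];q=p["mtx"]@c;return q[:2]/q[2]
E
python3 - <<'E'
from h import *
for nm,u,v in [("BL",209,140),("BR",511,125),("FR",521,219),("FL",211,235)]: print(nm,onz("top",u,v,160).round(1))
for nm,u,v in [("FLs",307,181),("BLs",378,170),("FRs",382,417),("BRs",494,375)]: print(nm,onz("side",u,v,160).round(1))
E
```

```text
BL [748.3 244.5 160. ]
BR [ 786.3 -311.3  160. ]
FR [ 610.  -321.9  160. ]
FL [568.5 229.4 160. ]
FLs [574.4 219.5 160. ]
BLs [743.4 228.6 160. ]
FRs [ 598.2 -349.   160. ]
BRs [ 789.2 -313.7  160. ]
```

View pics/topz.png

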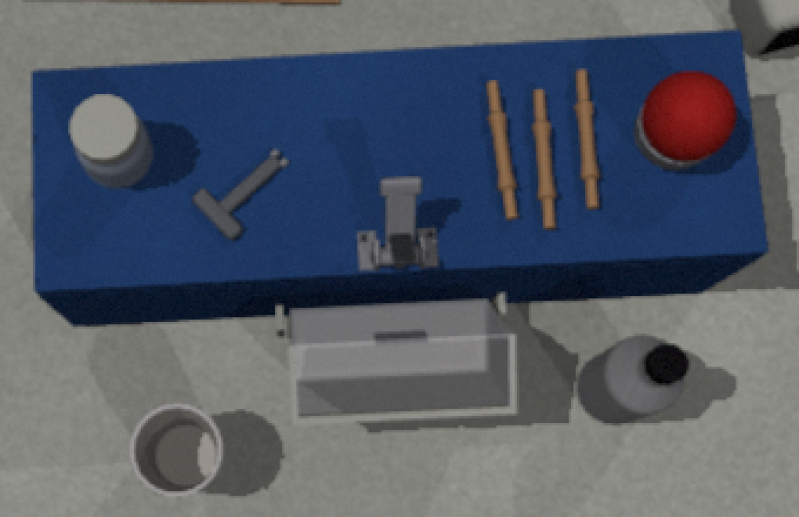

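View pics/sidez.png

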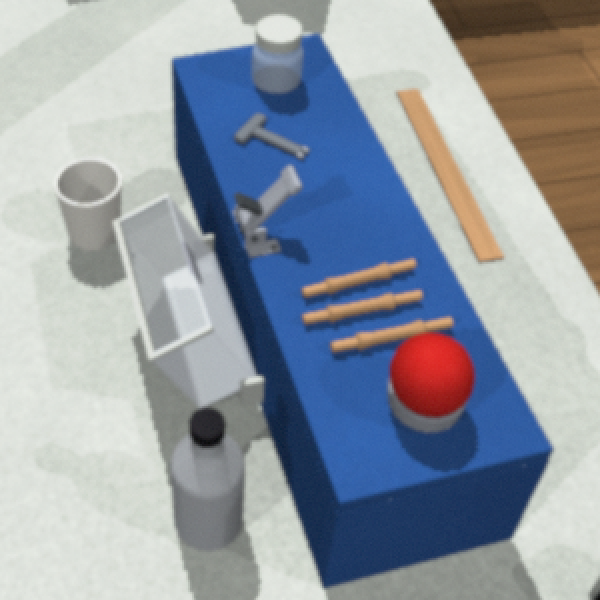

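```bash
cat >> h.py <<'E'
def U2W(p,X):
    x,y,a=p[:3];c,s=np.cos(a),np.sin(a);X=np.asarray(X,float)
    return np.array([x+c*X[0]-s*X[1],y+s*X[0]+c*X[1],X[2]])
def binpt(th,px,y,pz):
    return [px*np.cos(th)-pz*np.sin(th),y,36+pz*np.cos(th)+px*np.sin(th)]
E
python3 - <<'E'
from h import *
from scipy.optimize import least_squares
obs=[("side",(306.5,180),(0,280,160)),("side",(380,168),(180,280,160)),("side",(390,401),(0,-280,160)),("side",(495,375),(180,-280,160)),("side",(384,442.5),(0,-280,0)),
("top",(208.6,140.6),(180,280,160)),("top",(511.2,122.8),(180,-280,160)),("top",(521.4,216),(0,-280,160)),("top",(210.3,233.4),(0,280,160)),("top",(226.9,248.3),(0,280,0)),("top",(493.7,233.8),(0,-280,0))]
ob2=[("top",(322.2,287),-66,85),("top",(414.6,284.9),-66,-85),("top",(318.4,256.8),-1,85),("top",(414.1,252.5),-1,-85),("side",(278.5,261.5),-66,85),("side",(296,328),-66,-85),("side",(303.5,248.5),-1,85),("side",(325,314),-1,-85)]
def f(p):
    r=[proj(n,U2W(p,X))-uv for n,uv,X in obs]+[proj(n,U2W(p,binpt(p[3],px,y,118)))-uv for n,uv,px,y in ob2]
    return np.concatenate(r)
s=least_squares(f,[590,-60,0.08,0.4],x_scale=[10,10,.1,.1],loss='soft_l1');print(s.x.tolist(),np.degrees(s.x[2]));print(f(s.x).reshape(-1,2).round(1))
p=s.x
P=lambda X:U2W(p,X).round(1)
print("rim",P(binpt(p[3],-66,0,118)),"hinge",P((0,0,36)),"piv",P((10,0,174)),"tip",P((54,0,227)))
for n in("top","side"): print(n,proj(n,P((10,0,174))),proj(n,P((54,0,227))))
E
```

```text
[593.8633980628874, -47.78700790987829, 0.07868703219375413, 0.4267821001889811] 4.508434847112147
[[-1.4 -2.1]
 [-0.5 -2.7]
 [-0.5  0.2]
 [ 2.4 -1.1]
 [-2.6  1.4]
 [-0.  -2.1]
 [ 0.4 -2.4]
 [ 2.3 -0.2]
 [-0.2 -0.2]
 [ 0.2 -0.4]
 [ 0.6 -0.5]
 [-0.5  3. ]
 [-0.1  0.3]
 [ 1.4 -0.8]
 [ 0.1 -1.5]
 [-2.6 -0.5]
 [-2.5  0.5]
 [-0.  -1.9]
 [-0.1 -1.1]]
rim [485.3 -56.3 116.1] hinge [593.9 -47.8  36. ] piv [603.8 -47.  174. ] tip [647.7 -43.5 227. ]
top [365.95907003 217.37334217] [366.57196633 184.66255671]
side [343.88605082 260.83610697] [367.68784885 236.81017679]
```

```bash
python3 - <<'E'
from h import *
print(env.grip_point_offset)
p=[593.9,-47.8,.0787]
T=lambda u,v,z:onz("top",u/2.35+195,v/2.35+110,z).round(0)
S=lambda u,v,z:onz("side",u/2+220,v/2+150,z).round(0)
print("flask",T(665,362,170),S(207,412,170));print("mug",T(177,443,85),S(90,175,85))
print("key",T(245,195,165),"bails",T(503,148,170),T(510,213,170),T(497,87,170))
for X in [(-82-75,0,0),(-82,0,0),(54,0,0),(85,0,0)]: print(X,U2W(p,X).round(1))
c=camera_params("wrist");print(-c["R"].T@c["t"])
E
python3 -m creep '{"offset":[[0,0,-0.03],[0,-0.06,-0.03]],"rotation":[[0,0,0],[0,0,-10.5]]}' 1 10
```

```text
18.8
flask [ 526. -241.  170.] [ 530. -239.  170.]
mug [462. 126.  85.] [463. 131.  85.]
key [648.  73. 165.] bails [ 688. -124.  170.] [ 637. -129.  170.] [ 737. -119.  170.]
(-157, 0, 0) [437.4 -60.1   0. ]
(-82, 0, 0) [512.2 -54.2   0. ]
(54, 0, 0) [647.7 -43.6   0. ]
(85, 0, 0) [678.6 -41.1   0. ]
[ 90.8666415  574.44626469 384.26886753]
time_s: 0.4
ee_pos: [152.3, 498.0, 271.2]
ee_rot: [-180.0, -0.0, 173.8]
force: [-0.1, -0.2, 1.4]
gripper_width: 73.8
```

```bash
python3 -m creep '{"offset":[[-0.02,-0.05,0],[-0.024,-0.058,0],[-0.024,-0.058,0],[-0.024,-0.058,0],[-0.024,-0.058,0]],"rotation":[[0,0,-10.7],[0,0,0],[0,0,0],[0,0,0],[0,0,0]]}' 1 10
python3 -m creep '{"offset":[[-0.024,-0.058,0],[-0.024,-0.058,0],[-0.024,-0.058,0],[-0.024,-0.058,0],[0,0,0]],"rotation":[[0,0,0],[0,0,0],[0,0,0],[0,0,0],[0,0,0]]}'
```

```text
time_s: 1.02
ee_pos: [278.6, 219.2, 271.9]
ee_rot: [180.0, 0.0, -175.7]
force: [0.5, 0.8, -0.5]
gripper_width: 23.8
time_s: 1.65
ee_pos: [391.6, -5.9, 271.5]
ee_rot: [-180.0, -0.0, -176.3]
force: [-0.3, 0.2, -0.3]
gripper_width: 0.6
```

```bash
python3 -m creep '{"offset":[[-0.044,-0.057,0],[0,0,0.0],[0,0,0.06],[0,0,0.06],[0,0,0.056]],"rotation":[[0,0,-0.8],[0,0,0],[0,0,0],[0,0,0],[0,0,0]]}'
python3 -m creep '{"offset":[[0,0,0]],"rotation":[[0,0,0]]}'
python3 - <<'E'
from h import *
import cv2
a=grab_frame("side")[150:450,180:480,::-1];cv2.imwrite("pics/s1.png",cv2.resize(a,None,fx=2,fy=2,interpolation=3))
E
```

```text
time_s: 2.28
ee_pos: [431.0, -47.0, 94.4]
ee_rot: [180.0, -0.0, -174.9]
force: [0.4, -0.1, -0.3]
gripper_width: 0.4
time_s: 2.4
ee_pos: [428.0, -46.8, 93.2]
ee_rot: [179.8, -0.6, -174.9]
force: [-0.6, -0.2, 0.8]
gripper_width: 0.4
```

View pics/s1.png

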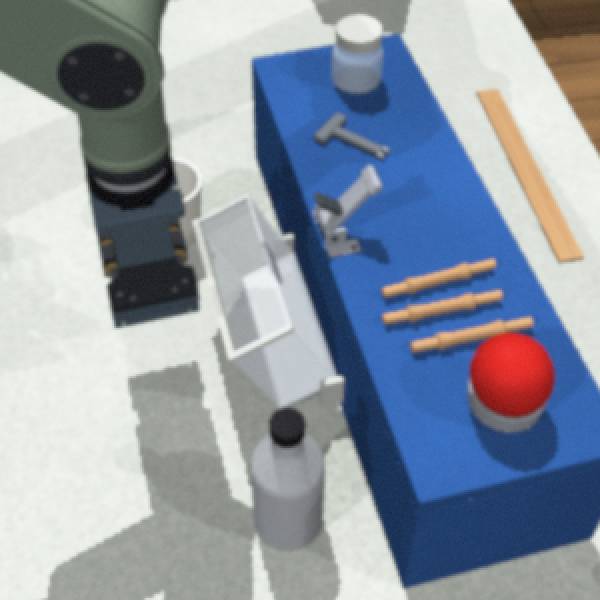

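```bash
python3 -m creep '{"offset":[[-0.02,-0.008,0],[-0.012,0,0],[-0.006,0,-0.002],[-0.006,0,-0.003],[0,0,0]],"rotation":[[0,0,-0.6],[0,0,0],[0,0,0],[0,0,0],[0,0,0]]}'
```

```text
time_s: 3.08
ee_pos: [472.0, -53.0, 101.7]
ee_rot: [-180.0, -0.6, -174.3]
force: [-11.5, -3.7, 9.9]
gripper_width: 0.6
```

```bash
python3 -m creep '{"offset":[[-0.004,0,-0.003],[-0.004,0,-0.003],[0,0,0]],"rotation":[[0,0,0],[0,0,0],[0,0,0]]}'
python3 - <<'E'
from h import *
import cv2
a=grab_frame("side")[150:450,180:480,::-1];cv2.imwrite("pics/s2.png",cv2.resize(a,None,fx=2,fy=2,interpolation=3))
E
```

```text
time_s: 3.45
ee_pos: [477.5, -52.5, 107.9]
ee_rot: [-180.0, -0.8, -174.3]
force: [-17.3, -4.6, 15.0]
gripper_width: 0.7
```

View pics/s2.png

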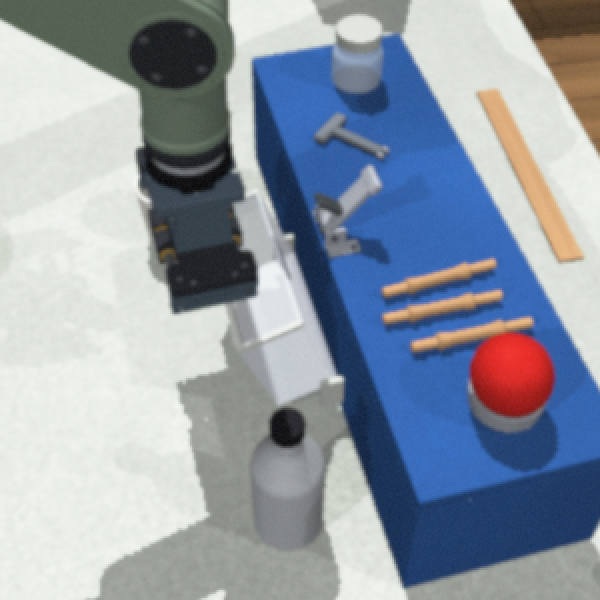

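```bash
python3 - <<'E'
from h import *
import cv2
print(env.state()["force"],env.state()["torque"])
cv2.imwrite("pics/w2.png",grab_frame("wrist")[:,:,::-1])
a=grab_frame("top")[150:330,260:480,::-1];cv2.imwrite("pics/t2.png",cv2.resize(a,None,fx=3,fy=3,interpolation=3))
E
```

```text
[-17.54892451  -4.16019305  14.85466925] [-0.86836526  2.78925062 -0.12081113]
```

View pics/w2.png

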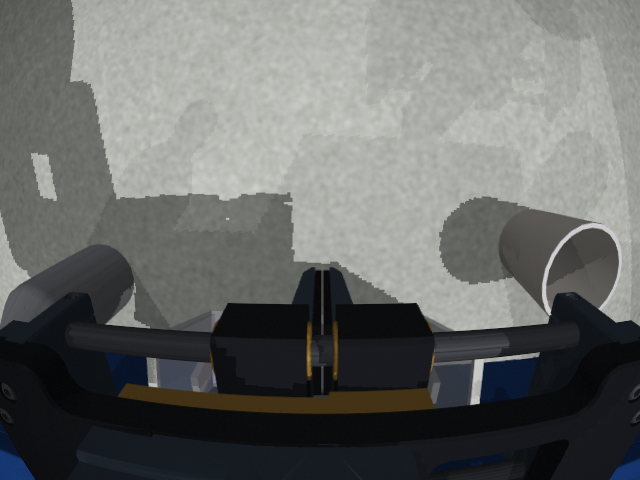

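View pics/t2.png

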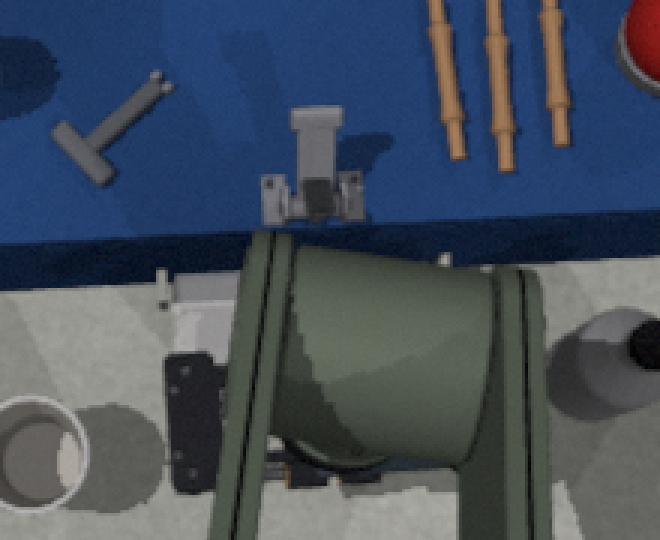

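```bash
python3 -m creep '{"offset":[[0,0,-0.006],[0,0,-0.006],[0,0,0]],"rotation":[[0,0,0],[0,0,0],[0,0,0]]}'
```

```text
time_s: 3.98
ee_pos: [485.1, -51.7, 119.8]
ee_rot: [180.0, 0.1, -174.4]
force: [-1.5, 0.1, 1.3]
gripper_width: 0.6
```

```bash
python3 -m creep '{"offset":[[-0.004,0,-0.004],[-0.004,0,-0.004],[-0.003,0,-0.003],[0,0,0]],"rotation":[[0,0,0],[0,0,0],[0,0,0],[0,0,0]]}'
```

```text
time_s: 4.47
ee_pos: [496.5, -50.8, 130.1]
ee_rot: [-180.0, 0.1, -174.4]
force: [-0.3, 0.7, 0.4]
gripper_width: 0.6
```

```bash
python3 -m creep '{"offset":[[-0.003,0,-0.002],[-0.003,0,-0.002],[-0.003,0,-0.002],[0,0,0]],"rotation":[[0,0,0],[0,0,0],[0,0,0],[0,0,0]]}'
python3 - <<'E'
from h import *
import cv2
a=grab_frame("side")[150:450,180:480,::-1];cv2.imwrite("pics/s3.png",cv2.resize(a,None,fx=2,fy=2,interpolation=3))
E
```

```text
time_s: 4.97
ee_pos: [505.2, -50.0, 136.2]
ee_rot: [-180.0, 0.1, -174.4]
force: [-0.2, -0.1, 1.3]
gripper_width: 0.3
```

View pics/s3.png

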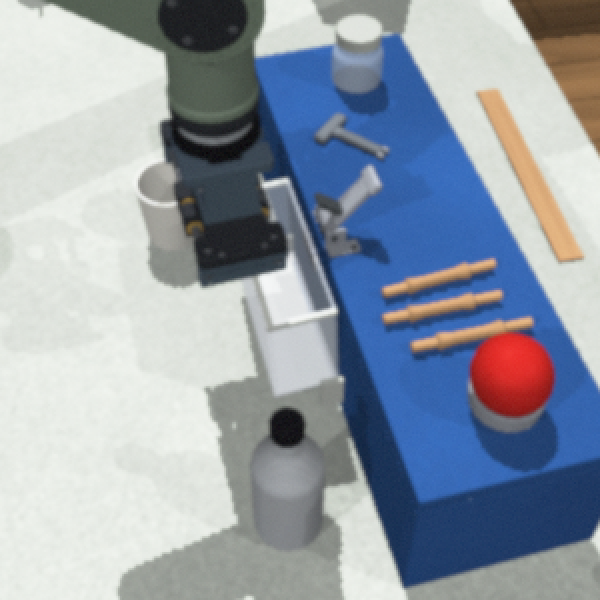

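```bash
python3 -m creep '{"offset":[[-0.002,0,-0.001],[-0.002,0,-0.001],[-0.002,0,-0.001],[0,0,0]],"rotation":[[0,0,0],[0,0,0],[0,0,0],[0,0,0]]}'
python3 -m creep '{"offset":[[-0.002,0,-0.001],[-0.001,0,-0.001],[0,0,0]],"rotation":[[0,0,0],[0,0,0],[0,0,0]]}'
```

```text
time_s: 5.52
ee_pos: [510.8, -49.4, 139.1]
ee_rot: [180.0, 0.0, -174.4]
force: [-1.7, 0.3, 0.7]
gripper_width: 0.5
time_s: 5.9
ee_pos: [511.1, -49.3, 139.5]
ee_rot: [180.0, -0.3, -174.4]
force: [-5.2, -1.8, -2.5]
gripper_width: 0.7
```

```bash
python3 -m creep '{"offset":[[-0.002,0,0],[-0.001,0,0],[0,0,0]],"rotation":[[0,0,0],[0,0,0],[0,0,0]]}'
python3 - <<'E'
from h import *
import cv2
a=grab_frame("side")[150:450,180:480,::-1];cv2.imwrite("pics/s4.png",cv2.resize(a,None,fx=2,fy=2,interpolation=3))
E
```

```text
time_s: 6.28
ee_pos: [511.3, -49.3, 139.6]
ee_rot: [180.0, -0.7, -174.4]
force: [-11.7, -2.5, 2.6]
gripper_width: 0.8
```

View pics/s4.png

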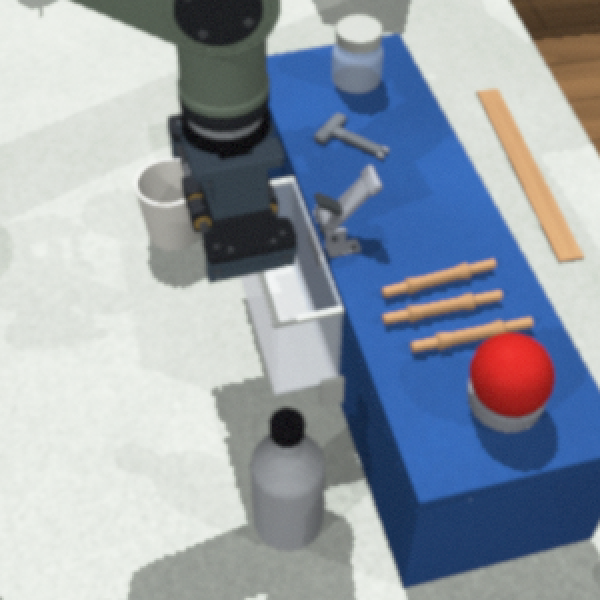

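```bash
python3 -m creep '{"offset":[[0.004,0,0],[0.01,0,0],[0.03,0,0],[0,0,-0.06],[0,0,-0.06]],"rotation":[[0,0,0],[0,0,0],[0,0,0],[0,0,0],[0,0,0]]}'
python3 -m creep '{"offset":[[0.04,0,-0.04],[0,0,0]],"rotation":[[0,0,0],[0,0,0]]}'
python3 - <<'E'
from h import *
import cv2
a=grab_frame("side")[150:450,180:480,::-1];cv2.imwrite("pics/s5.png",cv2.resize(a,None,fx=2,fy=2,interpolation=3))
a=grab_frame("top")[150:330,260:480,::-1];cv2.imwrite("pics/t5.png",cv2.resize(a,None,fx=3,fy=3,interpolation=3))
E
```

```text
time_s: 6.95
ee_pos: [472.3, -53.0, 262.1]
ee_rot: [180.0, 0.0, -174.4]
force: [2.1, -0.4, -0.6]
gripper_width: 0.7
time_s: 7.2
ee_pos: [433.4, -57.3, 305.0]
ee_rot: [-179.9, 0.6, -174.4]
force: [0.7, -0.1, 0.1]
gripper_width: 0.3
```

View pics/s5.png

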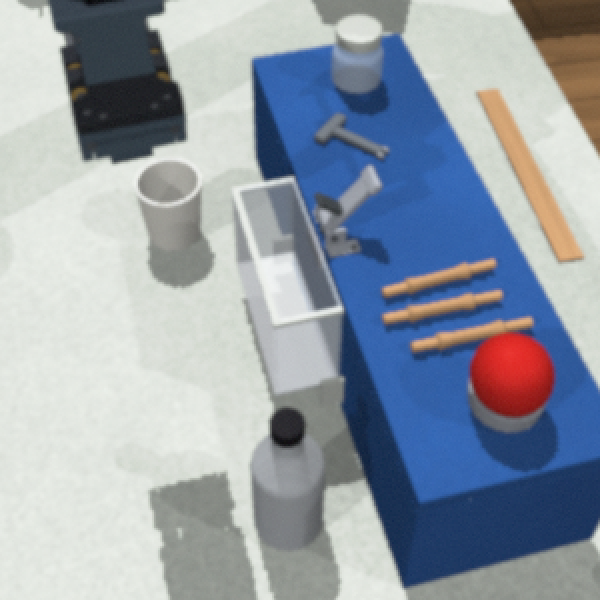

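View pics/t5.png

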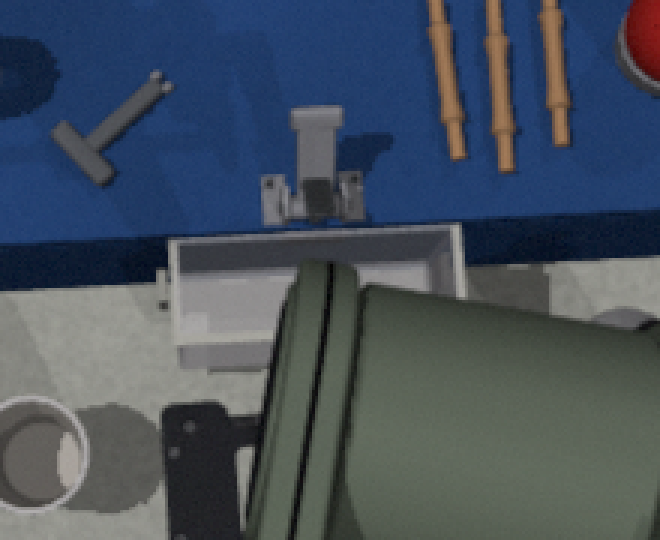

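```bash
python3 - <<'E'
from h import *
from scipy.optimize import least_squares
p=[593.9,-47.8,.0787]
ob=[("side",(298,245),-66,85),("side",(316.5,310),-66,-85),("side",(327.5,239),-1,85),("side",(351,304),-1,-85),("top",(317.3,230),-1,85),("top",(413.3,225.3),-1,-85),("top",(319.3,265),-66,85)]
for th in (0,.06,.12): print(th,[ (proj(n,U2W(p,binpt(th,x,y,118)))-uv).round(1).tolist() for n,uv,x,y in ob])
f=lambda q:np.concatenate([proj(n,U2W(p,binpt(q[0],x,y,118)))-uv for n,uv,x,y in ob])
print(least_squares(f,[0.1]).x)
E
```

```text
0 [[-2.5, -0.7], [-0.4, 1.1], [-0.8, -0.7], [0.2, -0.5], [1.0, -1.6], [-0.4, -2.1], [0.9, -0.9]]
0.06 [[-5.8, 1.4], [-4.2, 3.3], [-4.2, 0.1], [-3.6, 0.4], [1.2, 2.3], [-0.0, 1.8], [1.2, 3.3]]
0.12 [[-8.9, 3.6], [-7.7, 5.6], [-7.5, 1.0], [-7.4, 1.5], [1.4, 6.2], [0.2, 5.7], [1.4, 7.3]]
[0.00296867]
```

```bash
python3 -m creep '{"offset":[[-0.051,0,0],[-0.051,0,0],[-0.051,0,0],[-0.051,-0.002,0],[-0.05,-0.002,0]],"rotation":[[0,0,1],[0,0,0],[0,0,0],[0,0,0],[0,0,0]]}'
python3 -m creep '{"offset":[[0,0,0],[0,0,0]],"rotation":[[0,0,0],[0,0,0]]}'
python3 - <<'E'
from h import *
import cv2
cv2.imwrite("pics/w6.png",grab_frame("wrist")[:,:,::-1])
a=grab_frame("side")[100:400,200:500,::-1];cv2.imwrite("pics/s6.png",cv2.resize(a,None,fx=2,fy=2,interpolation=3))
E
```

```text
time_s: 7.92
ee_pos: [688.5, -39.3, 297.9]
ee_rot: [180.0, -0.2, -175.4]
force: [-0.2, -0.1, 0.7]
gripper_width: 0.4
time_s: 8.18
ee_pos: [686.0, -39.6, 298.6]
ee_rot: [180.0, -0.2, -175.4]
force: [-0.2, 0.1, 0.2]
gripper_width: 0.8
```

View pics/w6.png

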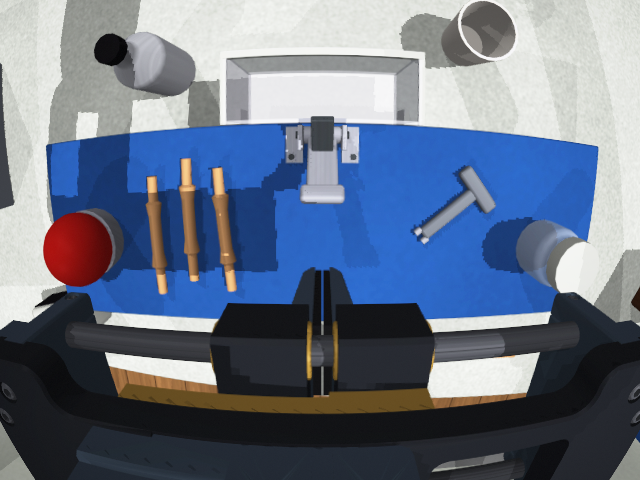

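View pics/s6.png

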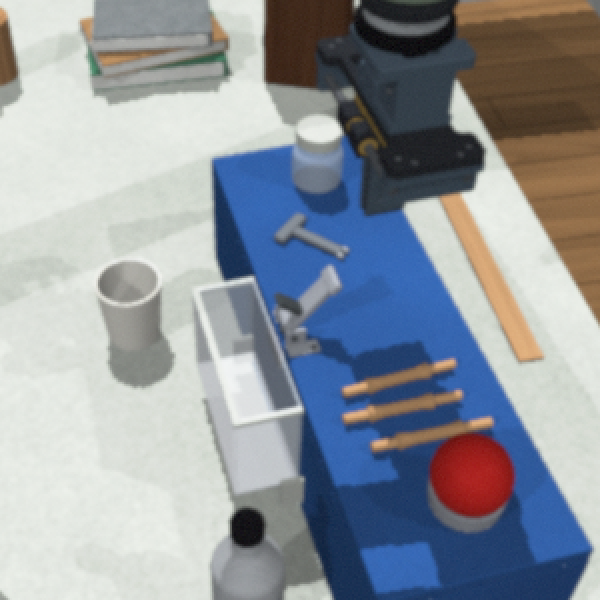

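```bash
python3 -m creep '{"offset":[[0,0,0.045],[0,0,0.045],[0.006,0,0],[0.006,0,0],[0,0,0]],"rotation":[[0,0,0],[0,0,0],[0,0,0],[0,0,0],[0,0,0]]}'
python3 -m creep '{"offset":[[0.005,0,0],[0.004,0,-0.001],[0.004,0,-0.002],[0,0,0]],"rotation":[[0,0,0],[0,0,0],[0,0,0],[0,0,0]]}'
```

```text
time_s: 8.9
ee_pos: [674.9, -41.0, 214.1]
ee_rot: [-180.0, 0.3, -175.4]
force: [0.3, 0.3, -0.6]
gripper_width: 0.4
time_s: 9.4
ee_pos: [664.4, -41.7, 216.5]
ee_rot: [-180.0, 0.5, -175.4]
force: [7.0, 0.3, 3.6]
gripper_width: 0.3
```

```bash
python3 -m creep '{"offset":[[0.004,0,-0.002],[0.004,0,-0.002],[0.004,0,-0.002],[0,0,0]],"rotation":[[0,0,0],[0,0,0],[0,0,0],[0,0,0]]}'
python3 -m creep '{"offset":[[0.004,0,-0.001],[0.004,0,-0.001],[0.004,0,-0.001],[0,0,0]],"rotation":[[0,0,0],[0,0,0],[0,0,0],[0,0,0]]}'
```

```text
time_s: 9.9
ee_pos: [652.4, -42.7, 223.0]
ee_rot: [-180.0, 0.6, -175.4]
force: [5.3, 0.9, 4.1]
gripper_width: 0.5
time_s: 10.4
ee_pos: [637.0, -43.7, 223.0]
ee_rot: [180.0, -0.0, -175.4]
force: [2.6, 0.2, 1.8]
gripper_width: 0.3
```

```bash
python3 -m creep '{"offset":[[0.004,0,-0.001],[0.004,0,-0.001],[0.004,0,0],[0,0,0]],"rotation":[[0,0,0],[0,0,0],[0,0,0],[0,0,0]]}'
python3 -m creep '{"offset":[[0.004,0,0],[0.004,0,0],[0.004,0,0],[0,0,0]],"rotation":[[0,0,0],[0,0,0],[0,0,0],[0,0,0]]}'
python3 - <<'E'
from h import *
import cv2
cv2.imwrite("pics/w7.png",grab_frame("wrist")[:,:,::-1])
E
```

```text
time_s: 10.9
ee_pos: [624.8, -44.7, 224.5]
ee_rot: [180.0, -0.1, -175.4]
force: [2.9, -0.1, -0.2]
gripper_width: 0.7
time_s: 11.4
ee_pos: [612.8, -45.6, 224.9]
ee_rot: [180.0, -0.1, -175.4]
force: [0.7, -0.0, 0.6]
gripper_width: 0.8
```

View pics/w7.png

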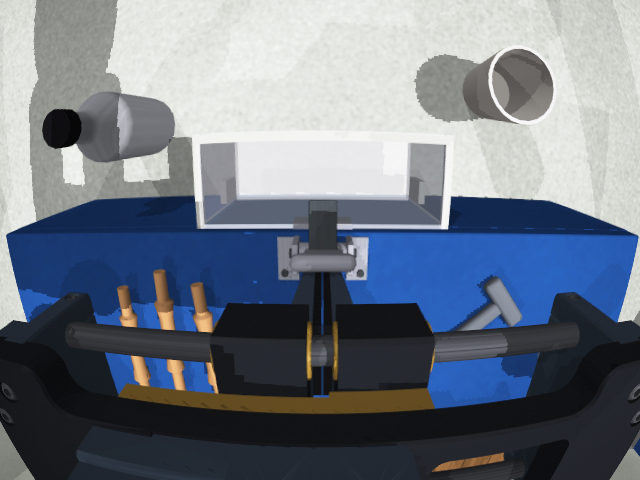

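```bash
python3 -m creep '{"offset":[[0.004,0,0],[0.004,0,0],[0.004,0,0],[0,0,0]],"rotation":[[0,0,0],[0,0,0],[0,0,0],[0,0,0]]}'
python3 -m creep '{"offset":[[0.004,0,0],[0.004,0,0],[0.004,0,0],[0,0,0]],"rotation":[[0,0,0],[0,0,0],[0,0,0],[0,0,0]]}'
python3 - <<'E'
from h import *
import cv2
cv2.imwrite("pics/w8.png",grab_frame("wrist")[:,:,::-1])
E
```

```text
time_s: 11.95
ee_pos: [601.2, -46.6, 225.0]
ee_rot: [180.0, -0.0, -175.4]
force: [-0.1, 0.1, -1.1]
gripper_width: 0.4
time_s: 12.45
ee_pos: [589.3, -47.6, 225.0]
ee_rot: [180.0, 0.0, -175.4]
force: [0.0, -0.1, 0.6]
gripper_width: 0.5
```

View pics/w8.png

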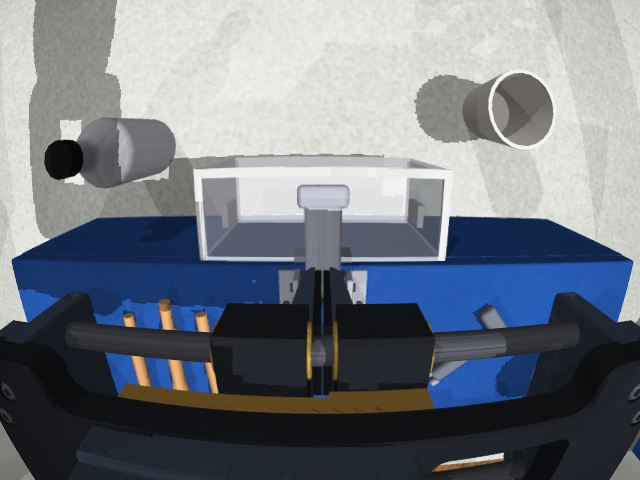

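```bash
python3 -m creep '{"offset":[[0,0,-0.05],[0,0,-0.05],[0.06,0,0],[0.06,0,0],[0.06,0,0]],"rotation":[[0,0,0],[0,0,0],[0,0,0],[0,0,0],[0,0,0]]}'
python3 -m creep '{"offset":[[0.06,0,0],[0.02,0,0],[0,0,0],[0,0,0]],"rotation":[[0,0,0],[0,0,0],[0,0,0],[0,0,0]]}'
python3 - <<'E'
from h import *
import cv2
a=grab_frame("side")[150:450,220:520,::-1];cv2.imwrite("pics/s9.png",cv2.resize(a,None,fx=2,fy=2,interpolation=3))
a=grab_frame("top")[110:330,195:535,::-1];cv2.imwrite("pics/t9.png",cv2.resize(a,None,fx=2.35,fy=2.35,interpolation=3))
p=[593.9,-47.8,.0787]
for a in (1.9,2.1):
    b=a-np.radians(40);X=(10-69*np.sin(b),0,174+69*np.cos(b));u,v=proj("side",U2W(p,X));print(a,(u-220)*2,(v-150)*2)
for x,y in((-66,85),(-66,-85)): u,v=proj("side",U2W(p,(x,y,154)));print((u-220)*2,(v-150)*2)
E
```

```text
time_s: 13.12
ee_pos: [408.6, -62.1, 324.9]
ee_rot: [-180.0, 0.0, -175.4]
force: [0.0, -0.2, 0.4]
gripper_width: 0.3
time_s: 13.62
ee_pos: [332.1, -68.5, 325.0]
ee_rot: [180.0, 0.1, -175.4]
force: [-0.1, 0.2, -0.6]
gripper_width: 0.2
1.9 181.05799349026483 217.06494169735254
2.1 177.56566688307157 227.46244620085668
150.92893911760052 188.66177163041527
192.18270191129147 322.1944584307463
```

View pics/s9.png

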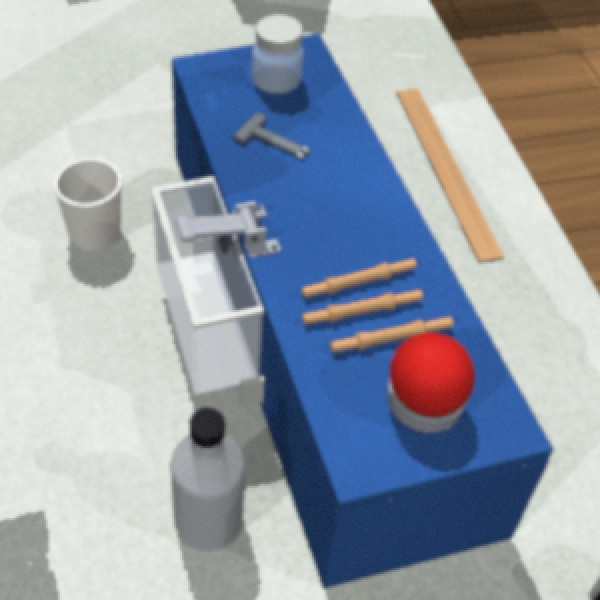

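View pics/t9.png

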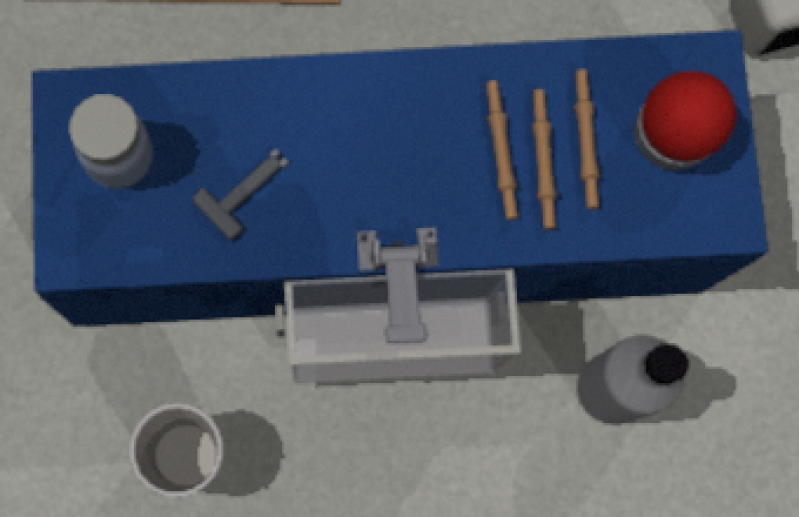

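```bash
python3 -c "
from workcell import env
print(env.job_done())"
```

```text
the job is handed in; nothing more can be done
None
```

The bin is shut, the latch lever is snapped home over it, and the hand is clear. I handed the job in at about 14 s; no verdict was reported.

- **Bin:** I pushed it shut with the closed fingertips on the front rim, then pressed it lightly against its stop. An image fit of its corners before I moved the latch gave a tilt of about 0.003 rad.
- **Latch:** I drew the lever forward from behind, past centre, and it snapped down. The highest force I read on it was about 8 N.
- **Last views:** In the side and top pictures the lever tip is at about (184, 227) in the zoomed side picture. I predicted (178, 227) for 2.1 rad and (181, 217) for 1.9 rad, so it matches the latched rest to within a few pixels. The bin rim is still at its shut position, and the jar, key, bails, ball, flask and mug look unmoved from the first pictures.

One thing went less smoothly. Early in the bin push I raised the hand too little, and friction at the rim pushed the reading up to about 23 N. That is below the 35 N limit, and raising the hand with the rim's arc cleared it. I only read forces between moves, so a brief peak higher than these could have gone unseen.

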